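# Reverse the stripped-down parts onto the assembly rack

## Robot

A 7-joint arm with a two-finger parallel gripper is mounted at the origin on a cart in front of the work surface, level with it; the furniture and walls round the work are solid. World frame = base frame: x ahead of the robot, y to its left, z up, the work surface at z = 0. Lengths are in m, angles in rad, forces in N, time in s.
With the tool pointing down it reaches from about 0.425 to 0.925 m from the base axis. Payload 6.8 kg.
Tool frame: the origin (TCP) lies midway between the tips of the shut fingers; the grasp point (between the pads) lies r.grip_point_offset behind it (r.grip_point_offset is the distance from the TCP to the grasp point, in m); z points along the fingers, y is the line along which they close (so a half turn about z gives the same grasp; the last joint's range is limited). The gripper opens to 85 mm and grips with 20 to 120 N. Pads are 22 mm wide; open, the fingers measure 114 mm over their backs; the gripper's body (76 mm by 85 mm) begins 54 mm behind the grasp point. The pads swing forward as they close: fully open they stand 13 mm farther back than shut.
Start: joints at [-1.333, 0.477, 0.022, 1.555, -0.011, 1.109, -0.083], TCP at [0.229, 0.635, 0.205] pointing down, gripper open.
Joint ranges: [-2.96, 2.96], [-0.34, 2.1], [-1.41, 1.46], [0.24, 2.44], [-1.37, 4.51], [0.17, 1.92], [-2.96, 2.96]. Speed limits (rad/s): [2.39, 2.39, 3.14, 3.14, 3.14, 3.14, 3.14].

## Interface

Orientations are given as a rotation vector (axis times angle).
In Python, from bench import r gives the robot as it stands. The module is installed in compiled form; this text tells all that it offers.
- The arm moves only by the shell command python3 -m crank 'ROWS' [FORCE]. ROWS is JSON, a list of rows, each a list of 5 numbers: the shift along the world's x, y, z in units of 200 mm (1.0 is 200 mm), then the turn about the world's z in units of 45 degrees (1.0 is 45 degrees), then the opening, from -1 (shut) to 1 (fully open). In form: [[dx, dy, dz, turn, jaw], ...]. A call has 1 to 8 rows; each row shifts and turns the commanded pose from where the row before left it; what a row does not reach is not made up. A row lasts 1/12 s, in which the tool goes at most 41.7 mm and 7.16 degrees, less where a joint would pass 70% of its speed; a pose out of reach is approached as far as the arm can. A call with a number of a shift or a turn outside -1 to 1 is refused whole. A call with a gripper value outside its range is refused whole. The fingers move at their own pace and stop on an object; FORCE is the grip in N (left out, the last holds). Time passes only in rows, so rows that do not move let the fingers close. It gives the time, the measured TCP pose, the force, the opening and the grip force at its end, in the units of the state.
- r.get_obs(): the state, without advancing time (a new reading comes with each control period).
- r.grab_frame(name): name is "scene" or "top" or "wrist"; returns the picture (400x640x3 uint8, blue, green, red); there is no depth.
- r.camera_model(name): a dict with "fx", "fy", "cx", "cy" (pixels), "R" (3x3) and "t" (3): a world point X has camera coordinates R X + t. Camera axes: x right, y down, z forward; pixel columns grow to the right and rows downward; lengths in m; the calibration is good to about 2 mm. A picture is of the moment at which its call begins: read the wrist's pose just before it. camera_model takes no time and is no camera call; for the wrist camera it gives the pose at the moment of the call.
- r.hand_in(): hands the job in; it is judged then, once.
The state is a dict: "clock": time; "joints": joint angles; "qvel": joint speeds; "tau": joint torques, N m; "tcp_pos": TCP position; "orientation": TCP orientation; "contact_force": force on the tool from outside, world axes, zero at the start; "moment": the same for the moment, N m; "grip_width": finger opening in m; "gripper_force": force on a finger pad.
Only numpy, scipy, OpenCV 4.12 (cv2) and the standard library are available. Lean on these libraries where they do the work, as an engineer would, in place of code of your own. Each camera call takes 0.05 s, during which the arm holds its last target. There are 200 camera calls.

## Task

The four parts on the aluminium strip-down rack stand in the order in which they came off the shaft. Move them onto the pins of the wooden assembly rack in the reverse order, so that the leftmost part ends up on the rightmost pin and so on along the row. Each part goes over its own pin, the same way up as it stands now, and sits flat on the wood.

Things in the scene. Friction and masses are not known exactly. Their poses are not given: they have to be found in the camera images.
- sleeve: loose plain steel spacer sleeve, a tube 34 mm in outer diameter and 52 mm high; it stands upright. All four loose parts have a clear 24 mm bore along z. Origin: centre of the underside; z up along the bore.
- pulley: loose aluminium belt pulley 52 mm in diameter and 30 mm high, with a 40 mm diameter groove between 9 mm and 21 mm above its underside; it lies flat and is gripped across both rims. All four loose parts have a clear 24 mm bore along z. Origin: centre of the underside; z up along the bore.
- bush: loose brass flanged bush 38 mm high: flange below, 48 mm in diameter and 8 mm thick; above it a neck 34 mm in diameter. All four loose parts have a clear 24 mm bore along z. Origin: centre of the underside; z up along the bore.
- nut: loose large steel hexagon nut, 41 mm across the flats, 28 mm high, lying flat; one pair of flats is square to its x axis, the others every 60 degrees. All four loose parts have a clear 24 mm bore along z. Origin: centre of the underside; z up along the bore.
- sleeve_seat: fixed black rubber seat, a 42 mm disc, 6 mm thick, with a rubber spigot 9 mm in diameter standing 12 mm above it; the seat on which the sleeve stands at the start, in one of the four places of the strip-down rack. Origin: centre of its underside, 10 mm above the bench
- pulley_seat: fixed black rubber seat, a 56 mm disc, 6 mm thick, with a rubber spigot 9 mm in diameter standing 12 mm above it; the seat on which the pulley stands at the start, in one of the four places of the strip-down rack. Origin: centre of its underside, 10 mm above the bench
- bush_seat: fixed black rubber seat, 50 mm square, 6 mm thick, with a rubber spigot 9 mm in diameter standing 12 mm above it; the seat on which the bush stands at the start, in one of the four places of the strip-down rack. Origin: centre of its underside, 10 mm above the bench
- nut_seat: fixed black rubber seat, a hexagon 54 mm over the corners, 6 mm thick, with a rubber spigot 9 mm in diameter standing 12 mm above it; the seat on which the nut stands at the start, in one of the four places of the strip-down rack. Origin: centre of its underside, 10 mm above the bench
- strip_rack: strip-down rack: fixed aluminium bar 52 (x) by 300 (y) by 10 mm lying across in front of the robot, the nearer or the farther of two, turned up to 9 degrees. Origin: centre of its underside, on the bench; +y towards its left end as the robot sees it. Seats' centres at y = +105, +35, -35, -105 mm, x = 0; the parts' undersides start 16 mm above the bench.
- build_rack: assembly rack: fixed pale wooden bar 44 (x) by 300 (y) by 16 mm, roughly parallel to the other. Four steel pins, 9 mm in diameter, stand 18 mm above its top at y = +105, +35, -35, -105 mm, x = 0. Origin: centre of its underside, on the bench; +y towards its left end as the robot sees it. A part over a pin has 7.5 mm play all round. A flat calliper, 8 mm thick, lies between the racks.
There are look-alikes about, which are no part of the job. What is shaped like the pulley but blue is not meant.

How it is judged:
At the end, for the whole second after the job is handed in: Each part is over the wooden rack's pin that mirrors its start place (leftmost to rightmost, and so on): within 10 mm of the pin along and across the rack, underside within 4 mm of the wood's top, same way up within 0.1 rad, released and at rest (((y of sleeve_seat in the frame of strip_rack between 0.095 and 0.115 m and y of sleeve in the frame of build_rack between -0.115 and -0.095 m) or (y of sleeve_seat in the frame of strip_rack between 0.025 and 0.045 m and y of sleeve in the frame of build_rack between -0.045 and -0.025 m) or (y of sleeve_seat in the frame of strip_rack between -0.045 and -0.025 m and y of sleeve in the frame of build_rack between 0.025 and 0.045 m) or (y of sleeve_seat in the frame of strip_rack between -0.115 and -0.095 m and y of sleeve in the frame of build_rack between 0.095 and 0.115 m)) and x of sleeve in the frame of build_rack between -0.01 and 0.01 m and z of sleeve in the frame of build_rack between 0.012 and 0.02 m and angle between each of sleeve, pulley, bush, nut's own z axis and vertical below 0.1 rad and linear speed of each of sleeve, pulley, bush, nut below 0.02 m/s and angular speed of each of sleeve, pulley, bush, nut below 0.3 rad/s and ((y of pulley_seat in the frame of strip_rack between 0.095 and 0.115 m and y of pulley in the frame of build_rack between -0.115 and -0.095 m) or (y of pulley_seat in the frame of strip_rack between 0.025 and 0.045 m and y of pulley in the frame of build_rack between -0.045 and -0.025 m) or (y of pulley_seat in the frame of strip_rack between -0.045 and -0.025 m and y of pulley in the frame of build_rack between 0.025 and 0.045 m) or (y of pulley_seat in the frame of strip_rack between -0.115 and -0.095 m and y of pulley in the frame of build_rack between 0.095 and 0.115 m)) and x of pulley in the frame of build_rack between -0.01 and 0.01 m and z of pulley in the frame of build_rack between 0.012 and 0.02 m and ((y of bush_seat in the frame of strip_rack between 0.095 and 0.115 m and y of bush in the frame of build_rack between -0.115 and -0.095 m) or (y of bush_seat in the frame of strip_rack between 0.025 and 0.045 m and y of bush in the frame of build_rack between -0.045 and -0.025 m) or (y of bush_seat in the frame of strip_rack between -0.045 and -0.025 m and y of bush in the frame of build_rack between 0.025 and 0.045 m) or (y of bush_seat in the frame of strip_rack between -0.115 and -0.095 m and y of bush in the frame of build_rack between 0.095 and 0.115 m)) and x of bush in the frame of build_rack between -0.01 and 0.01 m and z of bush in the frame of build_rack between 0.012 and 0.02 m and ((y of nut_seat in the frame of strip_rack between 0.095 and 0.115 m and y of nut in the frame of build_rack between -0.115 and -0.095 m) or (y of nut_seat in the frame of strip_rack between 0.025 and 0.045 m and y of nut in the frame of build_rack between -0.045 and -0.025 m) or (y of nut_seat in the frame of strip_rack between -0.045 and -0.025 m and y of nut in the frame of build_rack between 0.025 and 0.045 m) or (y of nut_seat in the frame of strip_rack between -0.115 and -0.095 m and y of nut in the frame of build_rack between 0.095 and 0.115 m)) and x of nut in the frame of build_rack between -0.01 and 0.01 m and z of nut in the frame of build_rack between 0.012 and 0.02 m); the robot touches nothing.
It also fails if it takes over 96 s, if anything falls off the work surface, if the arm or the gripper's body presses on something with over 40 N, if the wrist force passes 120 N, or if a joint passes its speed limit or range.

## Working session

There is one attempt and no reset: what is moved stays moved. The work goes in short steps, Python scripts to look and compute and a shell command to move; the robot and the scene stay as the last step left them, time stands still between calls to the robot, and variables do not carry over. Pictures are saved under pics/ and viewed, at most 15 in all, crops included, and the job is handed in when it is done.

```bash
mkdir -p pics; python3 - <<'E'
from bench import r
import cv2
o=r.get_obs();print(o['clock'],o['tcp_pos'],o['orientation'],o['grip_width'],r.grip_point_offset)
for n in("scene","top"):
    cv2.imwrite(f"pics/{n}0.png",r.grab_frame(n)); m=r.camera_model(n); print(n,m)
E
```

```text
0.0 [0.22861409 0.63441248 0.20361494] [-5.40420801e-01 -3.09459829e+00  2.88953028e-03] 0.08513402730155968 0.0187
scene {'fx': 456.25613632056866, 'fy': 456.25613632056866, 'cx': 317.41716269464945, 'cy': 198.0245189921566, 'R': array([[ 0.82401543, -0.56652864,  0.00662447],
       [-0.43898287, -0.64580471, -0.62468418],
       [ 0.35817959,  0.51184137, -0.78084941]]), 't': array([-0.54679611,  0.12413012,  0.85372495])}
top {'fx': 492.08016395514966, 'fy': 492.08016395514966, 'cx': 314.00338042863234, 'cy': 202.75175352297626, 'R': array([[-0.00728159, -0.99981638, -0.01772504],
       [-0.99332571,  0.00927254, -0.11496982],
       [ 0.11511307,  0.01676958, -0.99321083]]), 't': array([-0.20556302,  0.51166206,  0.86226   ])}
```

View pics/top0.png

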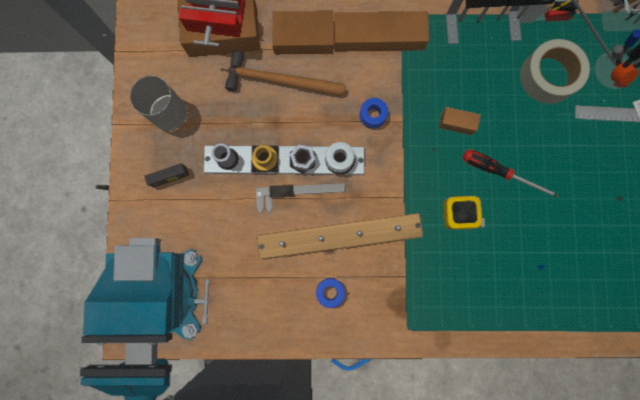

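View pics/scene0.png

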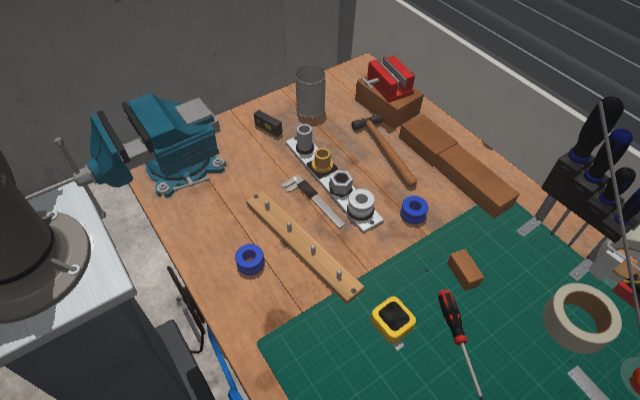

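Far aluminium rack, left to right: sleeve (top 226,155), bush (264,157), nut (303,158), pulley (341,157). The wooden rack is nearer, with pins at about (283,244), (321,238), (360,233) and (398,228). Look-alikes for the pulley: blue rings at (374,113) and (331,293), both rejected. Next, a close crop.

```bash
python3 - <<'E'
import cv2
a=cv2.imread("pics/top0.png")[135:265,195:430]
cv2.imwrite("pics/top0c.png",cv2.resize(a,None,fx=3.4,fy=3.4,interpolation=cv2.INTER_CUBIC))
E
```

```text
(no output)
```

View pics/top0c.png

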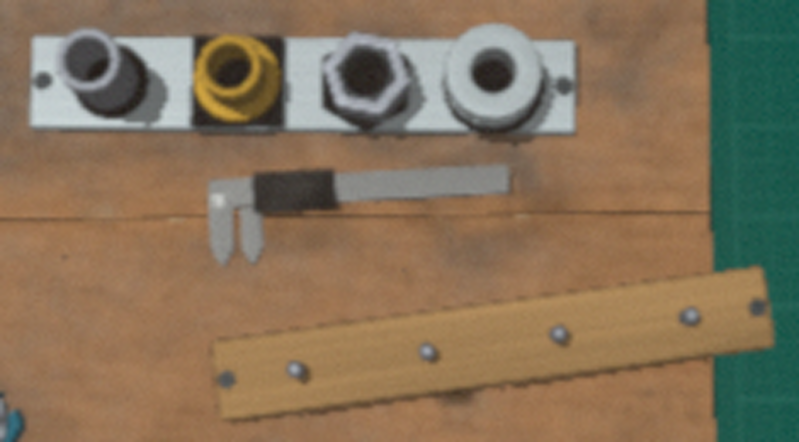

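```bash
cat > h.py <<'E'
import numpy as np, cv2
from scipy.optimize import least_squares
def ray(m,uv,z):
    d=m['R'].T@np.array([(uv[0]-m['cx'])/m['fx'],(uv[1]-m['cy'])/m['fy'],1]); c=-m['R'].T@m['t']
    return (c+d*(z-c[2])/d[2])[:2]
def proj(m,X):
    p=m['R']@np.asarray(X)+m['t']; return np.array([m['fx']*p[0]/p[2]+m['cx'],m['fy']*p[1]/p[2]+m['cy']])
def fit(local,world): # planar pose x,y,th
    local,world=map(np.array,(local,world))
    def f(p):
        c,s=np.cos(p[2]),np.sin(p[2]); return (local@np.array([[c,s],[-s,c]])+p[:2]-world).ravel()
    s=least_squares(f,[*world.mean(0),0]); return s.x,np.abs(s.fun).max()
def at(p,y,x=0):
    c,s=np.cos(p[2]),np.sin(p[2]); return np.array([p[0]+c*x-s*y,p[1]+s*x+c*y])
E
python3 - <<'E'
from h import *
from bench import r
m=r.camera_model("top")
W=lambda x,y,z: ray(m,(195+(x+.5)/3.4-.5,135+(y+.5)/3.4-.5),z)
al=[W(*q,.010) for q in[(31,37),(576,40),(575,132),(31,129)]]
wo=[W(*q,.016) for q in[(211,341),(761,267),(773,345),(221,418)]]
C=lambda w:[(w,.15),(w,-.15),(-w,-.15),(-w,.15)]
S,e=fit(C(.026),al);print("strip",S,e)
B,e=fit(C(.022),wo);print("build",B,e)
for n,q,z,y in[("sleeve",(88,60),.068,.105),("bush",(236,70),.054,.035),("nut",(367,70),.044,-.035),("pulley",(494,70),.046,-.105)]:
    print(n,W(*q,z),at(S,y),"goal",at(B,-y))
for q,y in zip([(292,369),(426,351),(557,332),(688,315)],(.105,.035,-.035,-.105)): print("pin",W(*q,.034),at(B,y))
E
```

```text
strip [ 0.59383584 -0.15335684 -0.0162087 ] 0.001299440663536544
build [ 0.45110073 -0.25490081  0.12441531] 0.0016871759959444788
sleeve [ 0.5958244  -0.04727477] [ 0.59553768 -0.04837064] goal [ 0.46413066 -0.3590892 ]
bush [ 0.5927521  -0.12206804] [ 0.59440312 -0.11836144] goal [ 0.45544404 -0.28963028]
nut [ 0.5941435  -0.19020286] [ 0.59326856 -0.18835225] goal [ 0.44675742 -0.22017135]
pulley [ 0.59297166 -0.25715595] [ 0.592134   -0.25834305] goal [ 0.4380708  -0.15071242]
pin [ 0.43729293 -0.14976548] [ 0.4380708  -0.15071242]
pin [ 0.44613988 -0.22002703] [ 0.44675742 -0.22017135]
pin [ 0.45551995 -0.28870376] [ 0.45544404 -0.28963028]
pin [ 0.46385055 -0.35734131] [ 0.46413066 -0.3590892 ]
```

```bash
python3 -m crank '[[0.076,-0.164,0.03,-0.1556,1],[0.076,-0.164,0.03,-0.1556,1],[0.076,-0.164,0.03,-0.1556,1],[0.076,-0.164,0.03,-0.1556,1],[0.076,-0.164,0.03,-0.1556,1],[0.076,-0.164,0.03,-0.1556,1],[0.076,-0.164,0.03,-0.1556,1],[0.076,-0.164,0.03,-0.1556,1]]' 40
```

```text
clock: 0.77
tcp_pos: [0.3506, 0.3707, 0.2526]
orientation: [-1.938, -2.472, 0.001]
contact_force: [1.1, 0.6, 0.1]
grip_width: 0.0853
gripper_force: 0.0
```

```bash
python3 -m crank '[[0.076,-0.164,0,-0.1556,1],[0.076,-0.164,0,-0.1556,1],[0.076,-0.164,0,0,1],[0.076,-0.164,0,0,1],[0.076,-0.164,0,0,1],[0.076,-0.164,0,0,1],[0.076,-0.164,0,0,1],[0.076,-0.164,0,0,1]]'; python3 -m crank '[[0.076,-0.164,0,0,1],[0.076,-0.164,0,0,1],[0.076,-0.164,0,0,1],[0.076,-0.164,0,0,1],[0.076,-0.164,0,0,1],[0.076,-0.164,0,0,1],[0,0,0,0,1],[0,0,0,0,1]]'; python3 - <<'E'
from bench import r
from h import *
o=r.get_obs();print(o['clock'],o['tcp_pos'],o['orientation'],o['joints'])
m=r.camera_model("wrist");cv2.imwrite("pics/w0.png",r.grab_frame("wrist"))
np.savez("w0.npz",**m); print(m)
S=[.59384,-.15336,-.0162]
for n,y,z in[("sleeve",.105,.068),("bush",.035,.054),("nut",-.035,.044),("pulley",-.105,.046)]: print(n,proj(m,[*at(S,y),z]).round(1))
E
```

```text
clock: 1.43
tcp_pos: [0.4721, 0.1085, 0.2526]
orientation: [-2.218, -2.225, -0.0]
contact_force: [0.9, 0.2, -0.4]
grip_width: 0.0856
gripper_force: 0.0
clock: 2.1
tcp_pos: [0.563, -0.0892, 0.2522]
orientation: [2.223, 2.219, -0.002]
contact_force: [-0.2, 1.7, -0.1]
grip_width: 0.0851
gripper_force: 0.0
2.1 [ 0.56303276 -0.0892461   0.25219979] [ 2.22326498  2.21909276 -0.00233027] [-0.49080255  0.30087303  0.6757817   1.78919571 -0.20546505  1.12378884
  0.25074035]
{'fx': 336.869805434835, 'fy': 336.869805434835, 'cx': 323.412511339394, 'cy': 203.35133716389518, 'R': array([[ 9.99998080e-01, -1.78911350e-03,  7.99625751e-04],
       [-1.95252893e-03, -9.44449088e-01,  3.28651956e-01],
       [ 1.67210159e-04, -3.28652886e-01, -9.44450768e-01]]), 't': array([-0.5626463 , -0.14226286,  0.3980493 ])}
sleeve [355.2 130.8]
bush [351.3 191.2]
nut [348.4 242.7]
pulley [346.4 292. ]
```

View pics/w0.png

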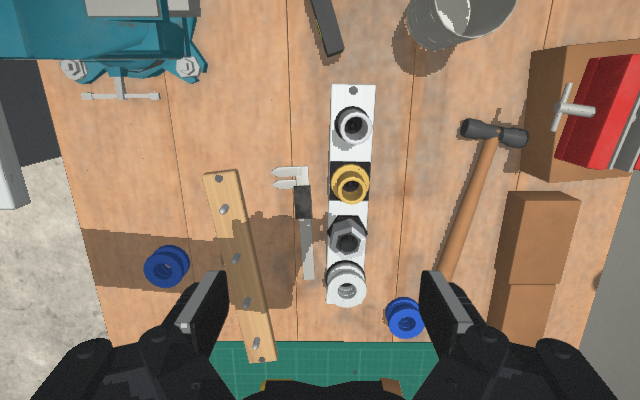

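```bash
python3 - <<'E'
import cv2
a=cv2.imread("pics/w0.png")[80:310,290:410]
a=cv2.resize(a,None,fx=2.5,fy=2.5,interpolation=cv2.INTER_CUBIC)
b=cv2.imread("pics/w0.png")[160:370,190:290]
b=cv2.resize(b,None,fx=2.5,fy=2.5,interpolation=cv2.INTER_CUBIC);b=cv2.copyMakeBorder(b,0,a.shape[0]-b.shape[0],0,0,cv2.BORDER_CONSTANT)
cv2.imwrite("pics/w0c.png",cv2.hconcat([a,b]))
E
```

```text
(no output)
```

View pics/w0c.png

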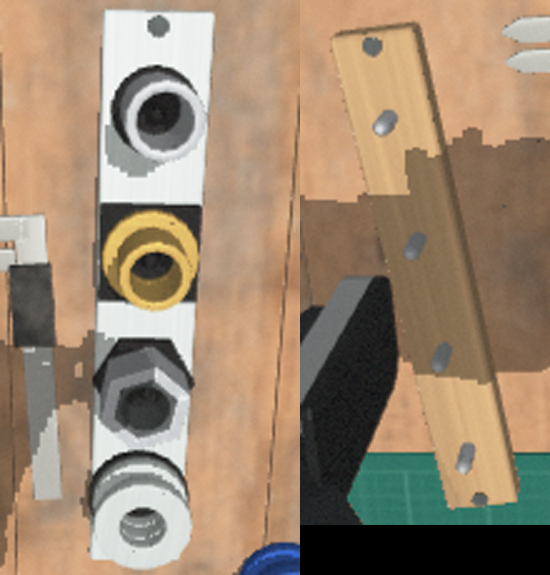

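```bash
python3 - <<'E'
from h import *
m=dict(np.load("w0.npz"))
A=lambda x,y,z: ray(m,(290+(x+.5)/2.5-.5,80+(y+.5)/2.5-.5),z)
Bc=lambda x,y,z: ray(m,(190+(x-300+.5)/2.5-.5,160+(y+.5)/2.5-.5),z)
for n,q,z in[("sleeve",(166,116),.068),("bush",(157,272),.054),("nut",(148,396),.044),("pulley",(141,525),.046)]: print(n,A(*q,z).round(4))
h=[Bc(372,46,.016),Bc(480,499,.016)];print(h)
c=[A(105,11,.010),A(214,14,.010)];print("strip end corners",c)
w=[Bc(332,37,.016),Bc(415,23,.016),Bc(519,499,.016),Bc(446,508,.016)];print("wood",w)
B,e=fit([(-.022,.15),(.022,.15),(.022,-.15),(-.022,-.15)],w);print(B,e)
H=[at(B,y).round(4) for y in(.105,.035,-.035,-.105)];print(H)
n=[A(*q,.044) for q in[(108,378),(145,350),(184,367),(189,405),(157,441),(114,420)]]
n=np.array(n);c=n.mean(0);d=n-c;print("nut",c,np.linalg.norm(d,axis=1),np.degrees(np.arctan2(d[:,1],d[:,0]))%60)
E
```

```text
sleeve [ 0.5963 -0.0436]
bush [ 0.5956 -0.1151]
nut [ 0.5938 -0.182 ]
pulley [ 0.5917 -0.2548]
[array([ 0.43162372, -0.11261889]), array([ 0.46780203, -0.39786391])]
strip end corners [array([ 0.5722168 , -0.00235136]), array([ 0.62269484, -0.0037509 ])]
wood [array([ 0.4122327 , -0.10796515]), array([ 0.45408915, -0.1009351 ]), array([ 0.49159094, -0.39792486]), array([ 0.44654103, -0.40476982])]
[ 0.45111346 -0.25289873  0.12115176] 0.0013081103076325595
[array([ 0.4384, -0.1487]), array([ 0.4469, -0.2182]), array([ 0.4553, -0.2876]), array([ 0.4638, -0.3571])]
nut [ 0.59450094 -0.18090235] [0.02229227 0.02353432 0.02190749 0.02067122 0.02642293 0.02248785] [37.25968788 36.65760777 41.06992596 42.90712173 39.59580339 39.34367917]
```

```bash
python3 -m crank '[[0.0825,0.109,-0.13,0,1],[0.0825,0.109,-0.13,0,1],[0,0,-0.17,0,1],[0,0,-0.17,0,1],[0,0,-0.17,0,1],[0,0,-0.17,0,1],[0,0,-0.1,0,1],[0,0,0,0,1]]'
```

```text
clock: 2.82
tcp_pos: [0.592, -0.0401, 0.0401]
orientation: [-2.21, -2.223, 0.009]
contact_force: [-1.6, -0.6, 1.3]
grip_width: 0.0853
gripper_force: 0.0
```

```bash
python3 -m crank '[[0,0,-0.06,0,1],[0,0,0,0,1],[0,0,0,0,1]]'
```

```text
clock: 3.07
tcp_pos: [0.5968, -0.0424, 0.0335]
orientation: [2.217, 2.225, 0.002]
contact_force: [-0.5, -0.2, 0.1]
grip_width: 0.0855
gripper_force: 0.0
```

```bash
python3 -m crank '[[0,-0.012,-0.03,0,1],[0,0,0,0,1],[0,0,0,0,-1],[0,0,0,0,-1],[0,0,0,0,-1],[0,0,0,0,-1],[0,0,0,0,-1],[0,0,0,0,-1]]' 50
```

```text
clock: 3.73
tcp_pos: [0.5964, -0.0453, 0.0271]
orientation: [2.218, 2.225, 0.001]
contact_force: [-0.9, -0.6, 4.4]
grip_width: 0.0312
gripper_force: 49.6
```

```bash
python3 -m crank '[[0,0,0.13,0,-1],[0,0,0.15,0,-1],[0,0,0.12,0,-1],[-0.066,-0.156,0,0,-1],[-0.066,-0.156,0,0,-1],[-0.066,-0.156,0,0,-1],[-0.066,-0.156,0,0,-1],[-0.066,-0.156,0,0,-1]]'; python3 -m crank '[[-0.066,-0.156,0,0,-1],[-0.066,-0.156,0,0,-1],[-0.066,-0.156,0,0,-1],[-0.066,-0.156,0,0,-1],[-0.066,-0.156,0,0,-1],[0,0,0,0,-1],[0,0,0,0,-1],[0,0,0,0,-1]]'; python3 - <<'E'
from bench import r
from h import *
o=r.get_obs();print(o['clock'],o['tcp_pos'],o['orientation'],o['joints'])
f=r.grab_frame("wrist");m=r.camera_model("wrist");cv2.imwrite("pics/w1.png",f)
np.savez("w1.npz",**m)
for p in[(.438,-.1497),(.4465,-.219),(.4555,-.2885),(.464,-.358)]: print(proj(m,[*p,.034]).round(1))
print(proj(m,[*o['tcp_pos'][:2],o['tcp_pos'][2]+.042]))
E
```

```text
clock: 4.4
tcp_pos: [0.5291, -0.2024, 0.1065]
orientation: [-2.218, -2.225, 0.0]
contact_force: [1.2, 0.4, -2.0]
grip_width: 0.0309
gripper_force: 50.3
clock: 5.07
tcp_pos: [0.4641, -0.3568, 0.1062]
orientation: [-2.218, -2.224, -0.001]
contact_force: [-0.2, -0.2, -0.9]
grip_width: 0.0313
gripper_force: 50.3
5.0667 [ 0.46414503 -0.35678191  0.10620175] [-2.21781397e+00 -2.22379084e+00 -5.13023733e-04] [ 0.1018533   0.50308077  0.5953606   1.89395567 -0.36700917  0.85524996
  0.88739634]
[ 278.9 -141.8]
[296.6  -1.3]
[311.6 112.4]
[323.3 206.2]
[323.94495675 289.43476449]
```

View pics/w1.png

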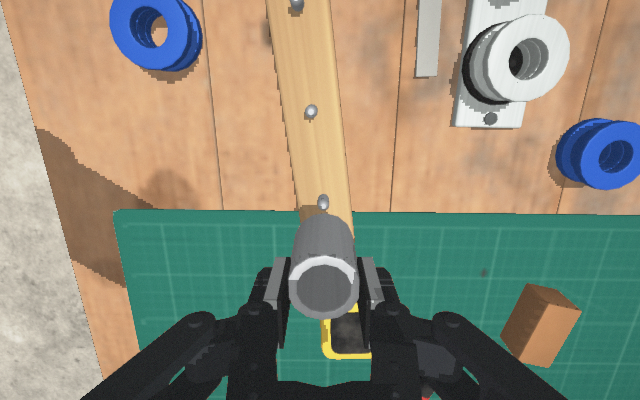

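```bash
python3 -m crank '[[0,0,-0.13,0,-1],[0,0,-0.13,0,-1],[0,0,-0.07,0,-1],[0,0,-0.045,0,-1],[0,0,-0.018,0,-1],[0,0,0,0,-1],[0,0,0,0,-1],[0,0,0,0,-1]]'
```

```text
clock: 5.78
tcp_pos: [0.4651, -0.3573, 0.0287]
orientation: [2.216, 2.225, 0.001]
contact_force: [-1.3, -0.2, -1.2]
grip_width: 0.0311
gripper_force: 50.3
```

```bash
python3 -m crank '[[0,0,-0.006,0,-1],[0,0,0,0,1],[0,0,0,0,1],[0,0,0,0,1],[0,0,0,0,1],[0,0,0.1,0,1],[0,0,0.15,0,1],[0,0,0.15,0,1]]'; python3 -m crank '[[0,0,0,0,1],[0.093,0.172,0,0,1],[0.093,0.172,0,0,1],[0.093,0.172,0,0,1],[0.093,0.172,0,0,1],[0.093,0.172,0,0,1],[0.093,0.172,0,0,1],[0.093,0.172,0,0,1]]';python3 -m crank '[[0,0,0,0,1],[0,0,0,0,1]]'; python3 - <<'E'
from bench import r
from h import *
o=r.get_obs();print(o['clock'],o['tcp_pos'],o['orientation'])
f=r.grab_frame("wrist");m=r.camera_model("wrist");cv2.imwrite("pics/w2.png",f)
np.savez("w2.npz",**m)
for p in[(.595,-.1175,.054),(.594,-.185,.044),(.5925,-.256,.046)]: print(proj(m,p).round(1))
g=r.grab_frame("top");cv2.imwrite("pics/t2.png",cv2.hconcat([cv2.resize(g[135:265,195:430],None,fx=2,fy=2),]))
cv2.imwrite("pics/c2.png",cv2.vconcat([cv2.resize(f,(480,300)),cv2.resize(g[135:265,195:430],(480,266))]))
E
```

```text
clock: 6.45
tcp_pos: [0.4633, -0.357, 0.1071]
orientation: [-2.217, -2.223, 0.001]
contact_force: [1.0, -0.3, 0.7]
grip_width: 0.0854
gripper_force: 0.0
clock: 7.12
tcp_pos: [0.595, -0.1147, 0.1067]
orientation: [2.218, 2.225, 0.0]
contact_force: [1.3, -1.0, 0.1]
grip_width: 0.0853
gripper_force: 0.0
clock: 7.28
tcp_pos: [0.5956, -0.113, 0.1062]
orientation: [-2.211, -2.231, -0.001]
contact_force: [0.1, -1.6, 0.3]
grip_width: 0.0856
gripper_force: 0.0
7.2833 [ 0.5956404  -0.11298223  0.10622705] [-2.21091761e+00 -2.23108184e+00 -9.94099025e-04]
[325.1 215. ]
[323.2 288.9]
[321.1 360.7]
```

View pics/c2.png

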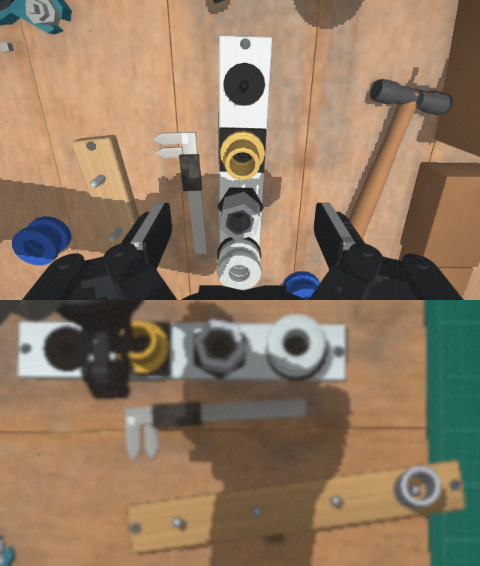

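```bash
python3 -m crank '[[0,0,-0.13,0,1],[0,0,-0.13,0,1],[0,0,-0.08,0,1],[0,0,-0.05,0,1],[0,0,0,0,1],[0,0,0,0,1],[0,0,0,0,1]]'
```

```text
clock: 7.97
tcp_pos: [0.5951, -0.1176, 0.03]
orientation: [2.218, 2.222, 0.001]
contact_force: [0.0, -0.4, 1.3]
grip_width: 0.0853
gripper_force: 0.0
```

```bash
python3 -m crank '[[0,0,-0.012,0,1],[0,0,0,0,-1],[0,0,0,0,-1],[0,0,0,0,-1],[0,0,0,0,-1],[0,0,0,0,-1],[0,0,0,0,-1]]' 50;  python3 -m crank '[[0,0,0,0,-1],[0,0,0,0,-1]]'
```

```text
clock: 8.55
tcp_pos: [0.5952, -0.1169, 0.0277]
orientation: [2.218, 2.224, 0.002]
contact_force: [-0.8, -0.7, 6.9]
grip_width: 0.0122
gripper_force: 3.5
clock: 8.72
tcp_pos: [0.5945, -0.1165, 0.0266]
orientation: [2.218, 2.225, 0.0]
contact_force: [-0.2, -0.1, 0.1]
grip_width: -0.0001
gripper_force: 0.0
```

```bash
python3 -m crank '[[0,0,0.1,0,-1],[0,0,0.15,0,-1],[0,0,0.15,0,1],[0,0,0,0,1],[0,0,0,0,1],[0,0,0,0,1]]'; python3 - <<'E'
from bench import r
from h import *
o=r.get_obs();print(o['clock'],o['tcp_pos'],o['orientation'])
f=r.grab_frame("wrist");m=r.camera_model("wrist")
np.savez("w3.npz",**m)
for p in[(.595,-.1175,.054),(.595,-.1175,.016),(.594,-.185,.044)]: print(proj(m,p).round(1))
g=r.grab_frame("scene")
cv2.imwrite("pics/c3.png",cv2.vconcat([f[150:350,220:420],g[110:230,280:400][:, :].repeat(1,0) if 0 else cv2.resize(g[110:230,270:390],(200,200))]).repeat(2,0)[:600].copy() if 0 else cv2.hconcat([cv2.resize(f[150:350,220:420],(400,400)),cv2.resize(g[110:230,270:390],(400,400))]))
E
```

```text
clock: 9.22
tcp_pos: [0.5939, -0.1161, 0.1058]
orientation: [-2.217, -2.224, 0.0]
contact_force: [0.5, 0.1, 0.1]
grip_width: 0.048
gripper_force: 0.0
9.2167 [ 0.59389304 -0.11611387  0.10580017] [-2.21716933e+00 -2.22447950e+00  4.36955069e-04]
[326.7 215.3]
[326.2 198.4]
[324.8 289.5]
```

View pics/c3.png

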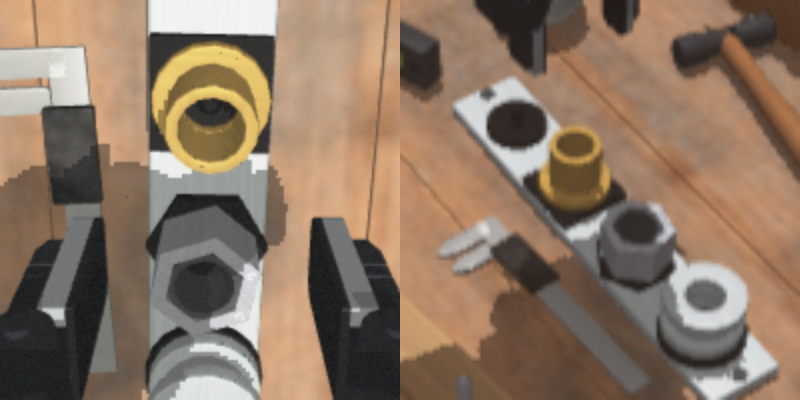

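```bash
python3 -m crank '[[0,0,-0.13,0,1],[0,0,-0.13,0,1],[0,0,-0.1,0,1],[0,0,-0.06,0,1],[0,0,-0.012,0,1],[0,0,0,0,1],[0,0,0,0,-1],[0,0,0,0,-1]]' 50;  python3 -m crank '[[0,0,0,0,-1],[0,0,0,0,-1]]';python3 -m crank '[[0,0,0,0,-1],[0,0,0,0,-1],[0,0,0,0,-1]]'
```

```text
clock: 9.98
tcp_pos: [0.5953, -0.1169, 0.0212]
orientation: [2.217, 2.223, 0.002]
contact_force: [0.2, -0.2, -0.4]
grip_width: 0.0641
gripper_force: 0.0
clock: 10.15
tcp_pos: [0.595, -0.1166, 0.0209]
orientation: [2.217, 2.224, 0.002]
contact_force: [0.6, 0.1, 0.3]
grip_width: 0.0389
gripper_force: 0.0
clock: 10.4
tcp_pos: [0.5951, -0.1166, 0.0212]
orientation: [2.218, 2.224, 0.002]
contact_force: [-0.8, 0.3, 5.3]
grip_width: 0.0306
gripper_force: 49.0
```

```bash
python3 -m crank '[[0,0,0,0,-1],[0,0,0.05,0,-1],[0,0,0.15,0,-1],[0,0,0.15,0,-1],[0,0,0.05,0,-1]]' 70; python3 -m crank '[[-0.1156,-0.1428,0,0,-1],[-0.1156,-0.1428,0,0,-1],[-0.1156,-0.1428,0,0,-1],[-0.1156,-0.1428,0,0,-1],[-0.1156,-0.1428,0,0,-1],[-0.1156,-0.1428,0,0,-1],[0,0,0,0,-1],[0,0,0,0,-1]]'; python3 - <<'E'
from bench import r
from h import *
o=r.get_obs();print(o['clock'],o['tcp_pos'],o['orientation'])
f=r.grab_frame("wrist");m=r.camera_model("wrist")
for p in[(.438,-.1497),(.4465,-.219),(.4555,-.2885),(.464,-.358)]: print(proj(m,[*p,.034]).round(1))
print(proj(m,[*o['tcp_pos'][:2],o['tcp_pos'][2]+.033]))
g=r.grab_frame("top")
cv2.imwrite("pics/c4.png",cv2.vconcat([cv2.resize(f,(480,300)),cv2.resize(g[135:265,195:430],(480,266))]))
E
```

```text
clock: 10.82
tcp_pos: [0.5964, -0.1175, 0.1043]
orientation: [2.216, 2.221, 0.005]
contact_force: [1.0, -0.9, -1.4]
grip_width: 0.0294
gripper_force: 69.8
clock: 11.48
tcp_pos: [0.4534, -0.29, 0.1002]
orientation: [-2.224, -2.218, 0.001]
contact_force: [1.2, 0.4, -2.2]
grip_width: 0.0296
gripper_force: 69.9
11.4833 [ 0.4534232  -0.29001702  0.10017663] [-2.22439988e+00 -2.21837106e+00  7.25645107e-04]
[296.8  -6.9]
[311.9 110.3]
[324.9 206.6]
[335.1 286.9]
[321.70325033 280.43862315]
```

View pics/c4.png

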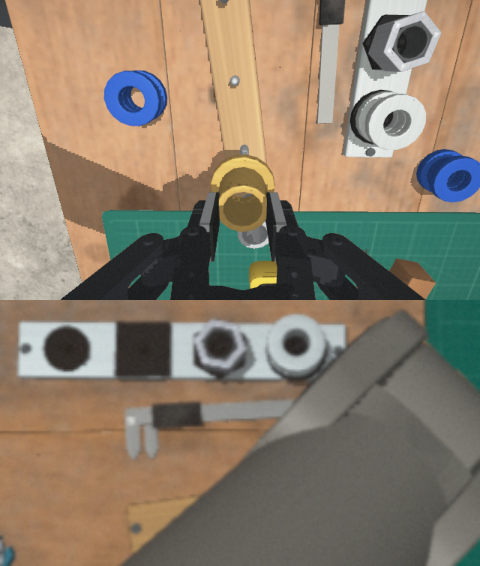

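```bash
python3 -m crank '[[0,0.005,-0.13,0,-1],[0,0,-0.13,0,-1],[0,0,-0.08,0,-1],[0,0,-0.05,0,-1],[0,0,0,0,-1],[0,0,0,0,-1],[0,0,0,0,-1],[0,0,0,0,-1]]'
```

```text
clock: 12.25
tcp_pos: [0.4564, -0.2865, 0.0223]
orientation: [2.217, 2.225, 0.001]
contact_force: [-0.8, 0.3, -1.4]
grip_width: 0.0293
gripper_force: 77.1
```

```bash
python3 -m crank '[[0,0,-0.005,0,-1],[0,0,0,0,1],[0,0,0,0,1],[0,0,0,0,1],[0,0,0,0,1],[0,0,0.1,0,1],[0,0,0.15,0,1],[0,0,0.15,0,1]]'; python3 -m crank '[[0.1375,0.1015,0,0.1055,1],[0.1375,0.1015,0,0.1055,1],[0.1375,0.1015,0,0,1],[0.1375,0.1015,0,0,1],[0.1375,0.1015,0,0,1],[0,0,0,0,1],[0,0,0,0,1],[0,0,0,0,1]]'; python3 - <<'E'
from bench import r
from h import *
o=r.get_obs();print(o['clock'],o['tcp_pos'],o['orientation'])
f=r.grab_frame("wrist");m=r.camera_model("wrist")
print(proj(m,[.593,-.186,.044]).round(1))
for k in range(6):
    a=np.radians(39.5+60*k);q=proj(m,[.593+.02367*np.cos(a),-.186+.02367*np.sin(a),.044]);cv2.circle(f,tuple(q.round().astype(int)),2,(0,0,255),-1)
g=r.grab_frame("top")
cv2.imwrite("pics/c5.png",cv2.vconcat([cv2.resize(f[120:360,200:440],(330,330)),cv2.resize(g[190:265,250:430],(330,138))]))
E
```

```text
clock: 12.92
tcp_pos: [0.4548, -0.2867, 0.1014]
orientation: [-2.217, -2.223, 0.002]
contact_force: [0.4, -0.7, 0.5]
grip_width: 0.0859
gripper_force: 0.0
clock: 13.58
tcp_pos: [0.5925, -0.1859, 0.1008]
orientation: [-2.026, -2.4, 0.001]
contact_force: [-0.5, 0.6, 0.6]
grip_width: 0.0852
gripper_force: 0.0
13.5833 [ 0.59250033 -0.18589991  0.10081686] [-2.02648467e+00 -2.40020426e+00  1.46963734e-03]
[325.9 210. ]
```

View pics/c5.png

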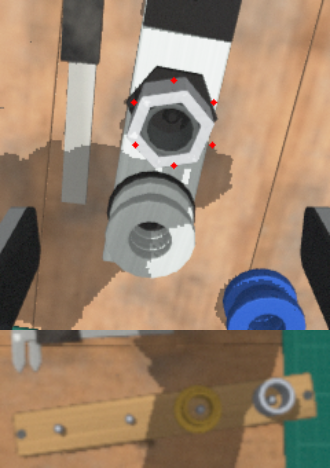

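```bash
python3 - <<'E'
from bench import r
from h import *
f=r.grab_frame("wrist");m=r.camera_model("wrist")
g=cv2.GaussianBlur(cv2.Canny(cv2.resize(f[120:360,200:440],None,fx=4,fy=4,interpolation=cv2.INTER_CUBIC),40,100),(0,0),4).astype(float)
Z=.044
def pts(x,y,a,n=15):
    P=[]
    for k in range(6):
        t=np.radians(a+60*k);u=np.radians(a+60*k+60)
        for s in np.linspace(0,1,n,endpoint=False):
            P.append((x+.02367*((1-s)*np.cos(t)+s*np.cos(u)),y+.02367*((1-s)*np.sin(t)+s*np.sin(u))))
    return np.array(P)
def px(P): 
    X=np.c_[P,np.full(len(P),Z)]@m['R'].T+m['t']
    return np.c_[(X[:,0]*m['fx']/X[:,2]+m['cx']-200)*4,(X[:,1]*m['fy']/X[:,2]+m['cy']-120)*4]
best=[]
for a in range(0,60,2):
  b=max((g[tuple(px(pts(x,y,a)).round().astype(int).T[::-1])].mean(),x,y) for x in np.arange(.587,.5981,.001) for y in np.arange(-.193,-.180,.001))
  best.append((b[0],a,b[1],b[2]))
best.sort(reverse=True);[print(np.round(b,4)) for b in best[:6]]
im=cv2.resize(f[120:360,200:440],None,fx=4,fy=4,interpolation=cv2.INTER_CUBIC)
c=px(pts(best[0][2],best[0][3],best[0][1])).round().astype(int)
for q in c: cv2.circle(im,tuple(q),1,(0,0,255),-1)
cv2.imwrite("pics/n6.png",im[220:520,320:680])
E
```

```text
[29.8222 18.      0.592  -0.189 ]
[29.5222 20.      0.592  -0.189 ]
[28.2444 16.      0.592  -0.189 ]
[28.1889 22.      0.593  -0.189 ]
[26.4556 24.      0.593  -0.189 ]
[26.1444 14.      0.592  -0.189 ]
```

View pics/n6.png

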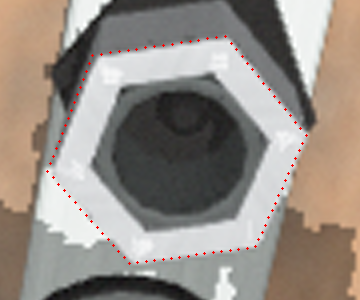

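The nut's corners fit at 19° mod 60, so its flats lie at −11°. I'll turn the tool −20.5° and descend.

```bash
python3 -m crank '[[0,-0.013,0,-0.152,1],[0,0,0,-0.152,1],[0,0,0,-0.152,1],[0,0,-0.13,0,1],[0,0,-0.13,0,1],[0,0,-0.1,0,1],[0,0,-0.06,0,1],[0,0,-0.018,0,1]]';python3 -m crank '[[0,0,0,0,1],[0,0,0,0,1],[0,0,0,0,-1],[0,0,0,0,-1],[0,0,0,0,-1],[0,0,0,0,-1],[0,0,0,0,-1]]' 60;python3 -m crank '[[0,0,0,0,-1],[0,0,0,0,-1]]'
```

```text
clock: 14.4
tcp_pos: [0.5912, -0.1883, 0.0116]
orientation: [-2.421, -1.998, 0.003]
contact_force: [0.3, -0.6, 0.1]
grip_width: 0.0851
gripper_force: 0.0
clock: 14.98
tcp_pos: [0.5936, -0.1881, 0.0146]
orientation: [2.421, 2.001, 0.002]
contact_force: [-2.3, 1.0, 8.5]
grip_width: 0.037
gripper_force: 59.1
clock: 15.15
tcp_pos: [0.5936, -0.188, 0.0146]
orientation: [2.421, 2.001, 0.002]
contact_force: [-2.7, 1.4, 8.1]
grip_width: 0.0374
gripper_force: 59.1
```

```bash
python3 -m crank '[[0,0,0.05,0,-1],[0,0,0.15,0,-1],[0,0,0.15,0,-1],[0,0,0.05,0,-1]]' 70; python3 -m crank '[[-0.183,-0.038,0,0,-1],[-0.183,-0.038,0,0,-1],[-0.183,-0.038,0,0,-1],[-0.183,-0.038,0,0,-1],[0,0,0,0,-1],[0,0,0,0,-1],[0,0,0,0,-1]]'; python3 - <<'E'
from bench import r
from h import *
o=r.get_obs();print(o['clock'],o['tcp_pos'],o['orientation'],o['grip_width'])
f=r.grab_frame("wrist");m=r.camera_model("wrist")
for p in[(.438,-.1497),(.4465,-.219)]: print(proj(m,[*p,.034]).round(1))
print(proj(m,[*o['tcp_pos'][:2],o['tcp_pos'][2]+.030]))
cv2.imwrite("pics/c7.png",f[100:360,160:480])
E
```

```text
clock: 15.48
tcp_pos: [0.5951, -0.1892, 0.0976]
orientation: [2.419, 1.998, 0.005]
contact_force: [0.8, -0.4, -2.0]
grip_width: 0.0361
gripper_force: 70.2
clock: 16.07
tcp_pos: [0.4473, -0.2182, 0.0936]
orientation: [2.421, 2.001, 0.001]
contact_force: [0.7, 1.0, -1.2]
grip_width: 0.0359
gripper_force: 70.3
16.0667 [ 0.44728901 -0.21823169  0.0936142 ] [2.42128642e+00 2.00092142e+00 1.40581970e-03] 0.03593673747961114
[290.3 116.8]
[322.4 210.6]
[323.73829984 273.92074451]
```

View pics/c7.png

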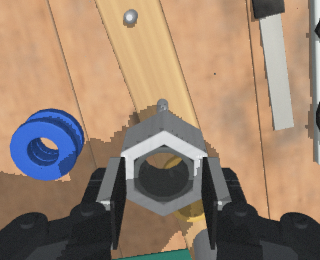

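```bash
python3 -m crank '[[0,0.005,-0.13,0,-1],[0,0,-0.13,0,-1],[0,0,-0.08,0,-1],[0,0,-0.05,0,-1],[0,0,0,0,-1],[0,0,0,0,-1],[0,0,0,0,-1],[0,0,0,0,-1]]'
```

```text
clock: 16.78
tcp_pos: [0.4476, -0.2176, 0.016]
orientation: [2.42, 2.001, 0.001]
contact_force: [1.0, 0.1, -2.0]
grip_width: 0.0359
gripper_force: 128.5
```

```bash
python3 -m crank '[[0,0,-0.004,0,-1],[0,0,0,0,1],[0,0,0,0,1],[0,0,0,0,1],[0,0,0,0,1],[0,0,0.1,0,1],[0,0,0.15,0,1],[0,0,0.15,0,1]]'; python3 -m crank '[[0.1825,-0.0478,0,0.122,1],[0.1825,-0.0478,0,0.122,1],[0.1825,-0.0478,0,0,1],[0.1825,-0.0478,0,0,1],[0,0,0,0,1],[0,0,0,0,1],[0,0,0,0,1]]'; python3 - <<'E'
from bench import r
from h import *
o=r.get_obs();print(o['clock'],o['tcp_pos'],o['orientation'])
f=r.grab_frame("wrist");m=r.camera_model("wrist")
print(proj(m,[.5925,-.256,.046]).round(1))
g=r.grab_frame("top")
cv2.imwrite("pics/c8.png",cv2.vconcat([f[120:360,160:480],cv2.resize(g[190:265,250:430],(320,133))]))
E
```

```text
clock: 17.45
tcp_pos: [0.4458, -0.2174, 0.095]
orientation: [-2.421, -2.0, 0.003]
contact_force: [0.2, -0.3, 0.7]
grip_width: 0.0853
gripper_force: 0.0
clock: 18.03
tcp_pos: [0.5918, -0.2558, 0.0941]
orientation: [-2.219, -2.222, 0.002]
contact_force: [-1.0, 0.7, 0.3]
grip_width: 0.0855
gripper_force: 0.0
18.0333 [ 0.5917777  -0.25576987  0.09412028] [-2.21887961e+00 -2.22235803e+00  1.51999737e-03]
[326.2 215.2]
```

View pics/c8.png

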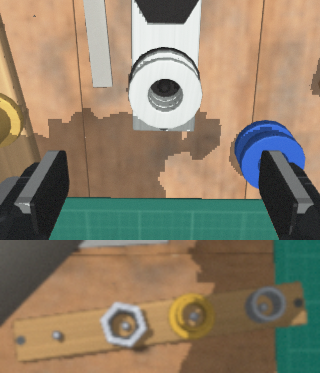

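```bash
python3 -m crank '[[0.003,0,-0.13,0,1],[0,0,-0.13,0,1],[0,0,-0.1,0,1],[0,0,-0.05,0,1],[0,0,-0.026,0,1],[0,0,0,0,1],[0,0,0,0,1]]';python3 -m crank '[[0,0,0,0,-1],[0,0,0,0,-1],[0,0,0,0,-1],[0,0,0,0,-1],[0,0,0,0,-1],[0,0,0,0,-1]]' 60;python3 -m crank '[[0,0,0.05,0,-1],[0,0,0.15,0,-1],[0,0,0.15,0,-1],[0,0,0.05,0,-1]]' 70
```

```text
clock: 18.72
tcp_pos: [0.5937, -0.2561, 0.0084]
orientation: [2.219, 2.223, 0.001]
contact_force: [0.1, 0.3, -0.3]
grip_width: 0.0853
gripper_force: 0.0
clock: 19.22
tcp_pos: [0.594, -0.2559, 0.0092]
orientation: [2.218, 2.223, 0.002]
contact_force: [-2.3, 1.4, 9.9]
grip_width: 0.0492
gripper_force: 60.2
clock: 19.55
tcp_pos: [0.5953, -0.2571, 0.0919]
orientation: [2.216, 2.219, 0.004]
contact_force: [-0.1, -1.2, -0.5]
grip_width: 0.0483
gripper_force: 72.8
```

```bash
python3 -m crank '[[-0.155,0.107,0,0,-1],[-0.155,0.107,0,0,-1],[-0.155,0.107,0,0,-1],[-0.155,0.107,0,0,-1],[-0.155,0.107,0,0,-1],[0,0,0,0,-1],[0,0,0,0,-1],[0,0,0,0,-1]]'; python3 - <<'E'
from bench import r
from h import *
o=r.get_obs();print(o['clock'],o['tcp_pos'],o['orientation'],o['grip_width'])
f=r.grab_frame("wrist");m=r.camera_model("wrist")
print(proj(m,[.438,-.1497,.034]).round(1),proj(m,[.438,-.1497,.016]).round(1),proj(m,[*o['tcp_pos'][:2],o['tcp_pos'][2]+.037]))
cv2.imwrite("pics/c9.png",f[100:360,160:480])
E
```

```text
clock: 20.22
tcp_pos: [0.4393, -0.1487, 0.0879]
orientation: [2.217, 2.223, 0.002]
contact_force: [0.4, -0.4, -1.7]
grip_width: 0.0483
gripper_force: 72.9
20.2167 [ 0.43932123 -0.1486658   0.08785582] [2.21748660e+00 2.22344003e+00 1.79929830e-03] 0.04832345622266157
[321.6 212.6] [321.6 204.3] [324.16174717 280.78501801]
```

View pics/c9.png

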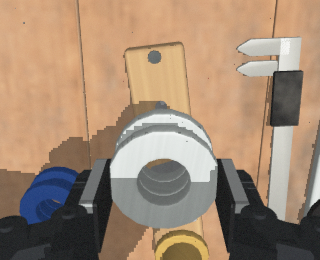

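```bash
python3 -m crank '[[-0.004,0,-0.13,0,-1],[0,0,-0.13,0,-1],[0,0,-0.08,0,-1],[0,0,-0.045,0,-1],[0,0,0,0,-1],[0,0,0,0,-1],[0,0,0,0,-1],[0,0,0,0,-1]]'
```

```text
clock: 20.93
tcp_pos: [0.4384, -0.1491, 0.0109]
orientation: [2.219, 2.223, 0.001]
contact_force: [0.5, 0.3, -1.0]
grip_width: 0.0482
gripper_force: 78.6
```

```bash
python3 -m crank '[[0,0,-0.006,0,-1],[0,0,0,0,1],[0,0,0,0,1],[0,0,0,0,1],[0,0,0,0,1],[0,0,0.1,0,1],[0,0,0.15,0,1],[0,0,0.15,0,1]]'; python3 -m crank '[[0.15,0.05,0.1,0,1],[0.15,0.05,0.1,0,1],[0.15,0.05,0.1,0,1],[0.15,0.05,0.1,0,1],[0.15,0.05,0.1,0,1],[0.15,0.05,0.1,0,1],[0.15,0.05,0.1,0,1],[0,0,0,0,1]]'; python3 - <<'E'
from bench import r
from h import *
g=r.grab_frame("top");s=r.grab_frame("scene")
cv2.imwrite("pics/c10.png",cv2.vconcat([cv2.resize(g[205:265,250:430],(720,240)),cv2.resize(s[180:310,230:390],(432,351)).copy() if 0 else cv2.copyMakeBorder(cv2.resize(s[180:310,230:390],(432,351)),0,0,0,288,cv2.BORDER_CONSTANT)]))
m=r.camera_model("top");B=[.4511,-.2542,.123]
for y,z in((.105,.046),(.035,.044),(-.035,.054),(-.105,.068)):
    u,v=proj(m,[*at(B,y),z]);print(((u-250)*4).round(1),((v-205)*4).round(1))
E
```

```text
clock: 21.6
tcp_pos: [0.4366, -0.1488, 0.0896]
orientation: [-2.218, -2.222, 0.003]
contact_force: [1.6, 1.1, -0.2]
grip_width: 0.0857
gripper_force: 0.0
clock: 22.27
tcp_pos: [0.6547, -0.0748, 0.2329]
orientation: [2.208, 2.226, 0.01]
contact_force: [0.4, 1.2, 0.4]
grip_width: 0.0852
gripper_force: 0.0
120.3 149.7
278.3 129.0
437.7 106.9
602.4 83.6
```

View pics/c10.png

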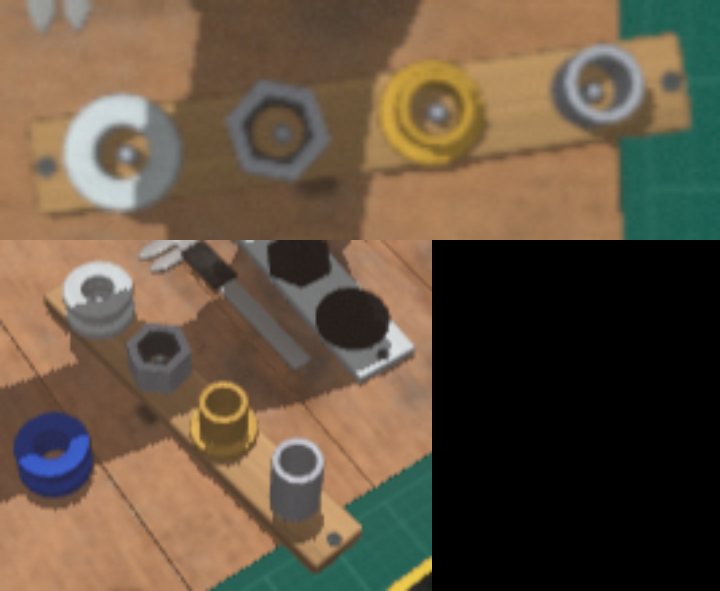

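All four parts stand flat over their pins. From the left they are pulley (122,152), nut (278,130), bush (435,108) and sleeve (602,85), each within about 1 mm of the predicted position. Handing in.

```bash
python3 -m crank '[[0,0,0,0,1],[0,0,0,0,1],[0,0,0,0,1]]'; python3 -c "
from bench import r
print(r.hand_in())"
```

```text
clock: 22.62
tcp_pos: [0.6461, -0.0793, 0.2286]
orientation: [-2.22, -2.221, 0.001]
contact_force: [0.3, -0.5, -0.0]
grip_width: 0.0851
gripper_force: 0.0
the job is handed in; nothing more can be done
None
```

The job is handed in at about 23 s on the clock: pulley, nut, bush and sleeve stand from left to right over the wooden rack's pins, the reverse of their starting order, and the last pictures showed each one upright and over its pin; the hand-in gave no verdict.

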